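# Lock the rotor nut of a bench tube mixer

## Robot

A 6-joint arm with a two-finger parallel gripper is mounted at the origin on the work surface. World frame = base frame: x ahead of the robot, y to its left, z up, the work surface at z = 0. Lengths are in m, angles in rad, forces in N, time in s.
With the tool pointing down it reaches from about 0.3 to 0.825 m from the base axis. Payload 5.4 kg.
Tool frame: the origin (TCP) lies between the finger pads; the fingertips stand 22 mm ahead of it and the grasp point (between the pads) lies 3 mm ahead of it; z points along the fingers, y is the line along which they close (so a half turn about z gives the same grasp; the last joint's range is limited). The gripper opens to 92 mm and grips with 3 to 60 N. Pads are 20 mm wide; open, the fingers measure 128 mm over their backs; the gripper's body (75 mm by 189 mm) begins 69 mm behind the grasp point.
Start: joints at [-1.461, 0.158, 1.597, -0, 1.386, -0.21], TCP at [0.181, -0.546, 0.237] pointing down, gripper open.
Joint ranges: [-2.91, 2.91], [-0.94, 2.29], [0.18, 2.7], [-1.29, 4.43], [0.17, 2.64], [-3, 3]. Speed limits (rad/s): [2.57, 2.57, 3.14, 3.14, 3.14, 3.14].

## Interface

Orientations are given as a 3x3 rotation matrix whose columns are the frame's x, y, z axes.
In Python, from workcell import r gives the robot as it stands.
- The arm moves only by the tool carry_out, never from a script. Its argument "targets" is a list of rows, each a list of 7 numbers: the shift along the tool's x, y, z in cm, then the turn, a rotation vector about the tool's x, y, z in degrees, then the finger opening in cm, from 0 to 9.19. In form: [[tx, ty, tz, rx, ry, rz, jaw], ...]. A call has 1 to 8 rows; each row shifts and turns the commanded pose from where the row before left it, along the tool's axes as they then stand; what a row does not reach is not made up. A row lasts 1/8 s, in which the tool goes at most 62.5 mm and 10.7 degrees, less where a joint would pass 70% of its speed; a pose out of reach is approached as far as the arm can. A call is refused whole if a number of a shift passes 6.25 or a number of a turn 10.7, either way. A call with a gripper value outside its range is refused whole. The fingers move at their own pace and stop on an object; the grip force is fixed at half the most. Time passes only in rows, so rows that do not move let the fingers close. It gives the time, the measured TCP pose, the force, the opening and the grip force at its end, in the units of the state.
- r.observe(): the state, without advancing time (a new reading comes with each control period).
- r.get_image(name): name is "scene" or "top" or "wrist"; returns the picture (384x512x3 uint8, blue, green, red); there is no depth.
- r.camera_model(name): a dict with "camera_matrix" (3x3 intrinsics, pixels), "pose" (4x4, takes a point from camera to world coordinates). Camera axes: x right, y down, z forward; pixel columns grow to the right and rows downward; lengths in m; the calibration is good to about 2 mm. A picture is of the moment at which its call begins: read the wrist's pose just before it. camera_model takes no time and is no camera call; for the wrist camera it gives the pose at the moment of the call.
- r.hand_in(): hands the job in; it is judged then, once.
Trained networks look in the newest picture that a camera, given by its name, has taken for a name from the list of things; names that differ only in an ending like _2 or _b are one class to them, and where a whole thing is asked for, a point or a joint stands for the part that bears it (a point fixed in the world has none). Each returns a list of dicts, best first, with "confidence" (0 to 1); they miss things now and then, are a little off and sometimes report something else, mostly with a low value. They report only what shows in the picture. A call takes as long as a camera call. They do not tell look-alikes from the thing itself.
- r.boxes_of(camera, query): "xyz" ([x, y, z] in m, in world coordinates, good to about 4 mm: the middle of the surface that is visible of it).
- r.silhouettes(camera, query): "region" (384x512 bool, what is visible of it).
The state is a dict: "time_s": time; "qpos": joint angles; "joint_vel": joint speeds; "effort": joint torques, N m; "eef_pos": TCP position; "tcp_rot": TCP orientation; "wrist_force": force on the tool from outside, world axes, zero at the start; "torque": the same for the moment, N m; "gripper_width": opening from 0.0 (shut) to 1.0 (fully open); "grip_force": force on a finger pad.
Only numpy, scipy, OpenCV 4.12 (cv2) and the standard library are available. Lean on these libraries where they do the work, as an engineer would, in place of code of your own. Each camera call takes 0.05 s, during which the arm holds its last target. There are 200 camera calls.

## Task

Secure the rotor of the tube mixer: swing the keeper arm well clear of the castle nut, turn the nut clockwise until it is tight and then a little further, only to the first place where a slot of its crown lines up with the cross slot in the spindle end. Then set the longer of the two lock keys fully down through the crown and the spindle slot, and swing the keeper arm back over it to its stop. Leave the shorter key in its holder and the small vial on the mixer undisturbed.

Things in the scene. Friction and masses are not known exactly. Their poses are not given: they have to be found in the camera images.
- mixer: low grey bench tube mixer, fixed: housing 220 (x) by 260 (y) by 50 mm high, with a rotor disc 170 mm across (top 65 mm high) and on it a hub 36 mm across up to 85 mm. Origin at bench height under the nut's and spindle's common vertical axis; z up. The keeper arm's hinge post, 24 mm across, stands at (0, +130 mm) and is 157 mm high.
- nut (a joint): angle (rad) of the castle nut, growing clockwise from above (tightening). 0 = just tight: the crown's black dot meets the dark radial line on the disc. Starts -1.1 to -0.5. Turning takes 0.22 N m at first, climbing by 0.08 N m per rad; stays where left, keeps its height. A slot first lines up 0.25 to 0.9 past tight; beyond 1.2 is overtightened.
- crown (a point): slotted crown, part of the steel nut: hexagon 46 mm across flats, 85 to 103 mm above the bench; above it six prongs, 45 mm across, to 115 mm. Six slots 9 mm wide, open on top, each centred on a flat. Origin on the axis at the slot floor, 103 mm high; z up, x along the slot that first meets the spindle's slot. A 5 mm black dot marks the prong 30 degrees anticlockwise of x.
- spindle: fixed dark steel spindle end, 25 mm in diameter, in the middle of the crown, its top 118 mm high, with a straight cross slot 9 mm wide, open at the top and both ends, floor 103 mm high. Origin on the axis at bench height; x runs along the cross slot (both ways alike); z up.
- swing_arm (a joint): angle (rad) of the keeper arm about its vertical hinge post; 0 = at its stop, over the nut; grows as it swings anticlockwise seen from above, up to 1.35, away over the mixer's +x side. It starts 0 to 0.2. Friction 0.12 N m; stays where it is left. Well clear means beyond 1.0.
- keeper_knob (a point): middle of the upright black knob (26 mm across, from 167 to 199 mm above the bench) on the free end of the keeper arm, 130 mm from the hinge axis. The arm is a flat steel bar 22 mm wide, 10 mm thick, underside 157 mm high. At joint 0 the knob is over the nut's axis.
- long_key: loose steel lock key, about 60 g, upright in either pocket of the holder: blade 54 mm long (x), 5 mm thick (y), 15 mm tall; on its middle a grip tab 26 mm (x) by 10 mm (y), from 15 to 49 mm above the blade's lower edge. Origin at the middle of that edge (8 mm above the bench in the holder, 103 mm when home in the slots); z up.
- short_key: a second loose key, alike but with a blade only 34 mm long; stays where it is. Same origin and axes.
- key_holder: fixed black block 160 (x) by 44 (y) by 22 mm tall with two pockets along x, 76 mm between centres; the keys stand 14 mm deep in them. Origin at the middle of its underside.
- vial: small capped glass vial 20 mm in diameter, 34 mm tall, standing on the mixer housing's corner at (-85, -85 mm) in the mixer's frame; stays where it is.
Not all that is in view belongs to the job. Leave any turquoise or yellow look-alike of the long_key alone.

How it is judged:
On the way, in this order (a step that is already met when the one before it is completed fails the run):
1. the keeper arm is swung well clear of the nut (beyond 1.0 rad) (value of joint swing_arm above 1 rad), for 0.1 s.
2. the nut is tight (turned to 0 or beyond) (value of joint nut above 0 rad), for 0.05 s.
3. the nut, past tight, has a slot in line with the spindle's cross slot within 0.08 rad (value of joint nut above 0.1 rad and angle between the x axis of crown and the x axis of spindle, either way round below 0.08 rad), for 0.3 s.
4. the long key stands fully down in the crown and the spindle slot (z of long_key in the frame of spindle between 0.1 and 0.105 m and horizontal distance between long_key and spindle below 0.008 m and angle between the x axis of long_key and the x axis of spindle, either way round below 0.15 rad and angle between long_key's own z axis and vertical below 0.12 rad), for 0.2 s.
5. the keeper arm is back over the key at its stop (within 0.06 rad) (value of joint swing_arm below 0.06 rad), for 0.2 s.
At the end, for the whole second after the job is handed in: Nut tightened past tight with its slot within 0.1 rad of the spindle's cross slot; long key at rest, upright, down to the slot floor within 2 mm, centred within 8 mm, along the slot within 0.15 rad; keeper arm within 0.06 rad of its stop over the key (all of step 4 and value of joint nut above 0.1 rad and angle between the x axis of crown and the x axis of spindle, either way round below 0.1 rad and value of joint swing_arm below 0.06 rad and linear speed of long_key below 0.02 m/s); the robot touches nothing.
It fails at once if the nut is overtightened, more than 1.2 rad past tight (value of joint nut above 1.2 rad).
It fails at once if the short key is moved more than 20 mm (distance of short_key from where it was at the start of the episode above 0.02 m).
It fails at once if the vial is moved more than 20 mm or knocked over (distance of vial from where it was at the start of the episode above 0.02 m or angle between vial's own z axis and vertical above 0.5 rad).
It also fails if it takes over 72 s, if anything falls off the work surface, if the arm or the gripper's body presses on something with over 40 N, if the wrist force passes 120 N, or if a joint passes its speed limit or range.

## Working session

There is one attempt and no reset: what is moved stays moved. The work goes in short steps, Python scripts to look and compute and a tool call to move; the robot and the scene stay as the last step left them, time stands still between calls to the robot, and variables do not carry over. Pictures are saved under pics/ and viewed, at most 11 in all, crops included, and the job is handed in when it is done.

Besides the shell and the picture viewer there is one more tool, called after "Call:" by a JSON object that holds its "api" and its "payload", one argument or row to a line. carry_out: Moves the arm, as the interface text tells. Its arguments: {"type":"object","properties":{"targets":{"type":"array"}},"required":["targets"]}

```bash
mkdir -p pics; ls
cat > h.py <<'E'
import numpy as np, cv2
from workcell import r
def cam(n):
    m=r.camera_model(n); return np.array(m["camera_matrix"]),np.array(m["pose"])
def proj(n,P):
    K,T=cam(n); p=(np.atleast_2d(P)-T[:3,3])@T[:3,:3]; q=p@K.T; return q[:,:2]/q[:,2:]
def ray(n,uv,z):
    K,T=cam(n); d=T[:3,:3]@np.linalg.solve(K,[uv[0],uv[1],1.]); o=T[:3,3]; return o+d*(z-o[2])/d[2]
E
python3 - <<'E'
from h import *
s=r.observe(); print(s)
for n in("scene","top"):
    im=r.get_image(n); cv2.imwrite(f"pics/{n}0.png",cv2.resize(im,(800,600))); 
    K,T=cam(n); print(n,K.round(1).tolist(),T.round(3).tolist())
    for q in("mixer","nut","spindle","swing_arm","keeper_knob","long_key","short_key","key_holder","vial"):
        print(q,[(np.round(b["xyz"],4).tolist(),round(b["confidence"],2)) for b in r.boxes_of(n,q)][:4])
E
```

```text
pics
{'time_s': 0.0, 'qpos': array([-1.46109515e+00,  1.59011480e-01,  1.59815847e+00,  2.70196414e-05,
        1.38617448e+00, -2.10119155e-01]), 'joint_vel': array([ 8.26869934e-05,  6.28171168e-04, -7.42154400e-04,  3.90375306e-04,
        5.29741852e-04,  1.38758580e-03]), 'effort': array([-5.71471664e-04, -3.85572124e+01, -3.22109342e+01,  7.01093953e-02,
        3.80439777e-02, -1.41150595e-04]), 'eef_pos': array([ 0.1806938 , -0.54529554,  0.23567691]), 'tcp_rot': array([[ 9.49293518e-01,  3.14391141e-01, -1.65386350e-04],
       [ 3.14390941e-01, -9.49291996e-01,  1.74415795e-03],
       [ 3.91347871e-04, -1.70771381e-03, -9.99998465e-01]]), 'wrist_force': array([-0.73619676, -0.2473734 , -0.22100197]), 'torque': array([-0.01396802,  0.00336898, -0.01490547]), 'grip_force': 0.0, 'gripper_width': 0.9994793154360593}
scene [[403.1, 0.0, 261.9], [0.0, 403.1, 193.1], [0.0, 0.0, 1.0]] [[0.889, 0.37, -0.27, 0.734], [0.458, -0.701, 0.547, -0.441], [0.013, -0.61, -0.793, 0.735], [0.0, 0.0, 0.0, 1.0]]
mixer [([0.5603, 0.0078, 0.0503], 0.8)]
nut [([0.5512, 0.0082, 0.0979], 0.93), ([0.5
[... 449 characters left out ...]
, 190.9], [0.0, 0.0, 1.0]] [[0.01, -0.99, 0.138, 0.436], [-1.0, -0.009, 0.006, -0.065], [-0.005, -0.138, -0.99, 1.011], [0.0, 0.0, 0.0, 1.0]]
mixer [([0.5394, 0.0435, 0.053], 0.86)]
nut [([0.486, -0.2711, 0.0599], 0.7), ([0.5396, 0.0093, 0.1021], 0.45)]
spindle [([0.5433, 0.0214, 0.1144], 0.4), ([0.5665, -0.26, 0.0488], 0.18)]
swing_arm [([0.5492, 0.0924, 0.1723], 0.88), ([0.5433, 0.0218, 0.1127], 0.19)]
keeper_knob [([0.5488, 0.0929, 0.1696], 0.57)]
long_key [([0.6673, -0.2937, 0.0268], 0.59), ([0.5661, -0.259, 0.0484], 0.4)]
short_key [([0.4894, -0.2733, 0.0595], 0.43)]
key_holder [([0.5217, -0.2625, 0.0204], 0.97), ([0.5372, 0.0422, 0.0552], 0.63)]
vial [([0.4529, -0.0596, 0.0889], 0.52)]
```

View pics/scene0.png

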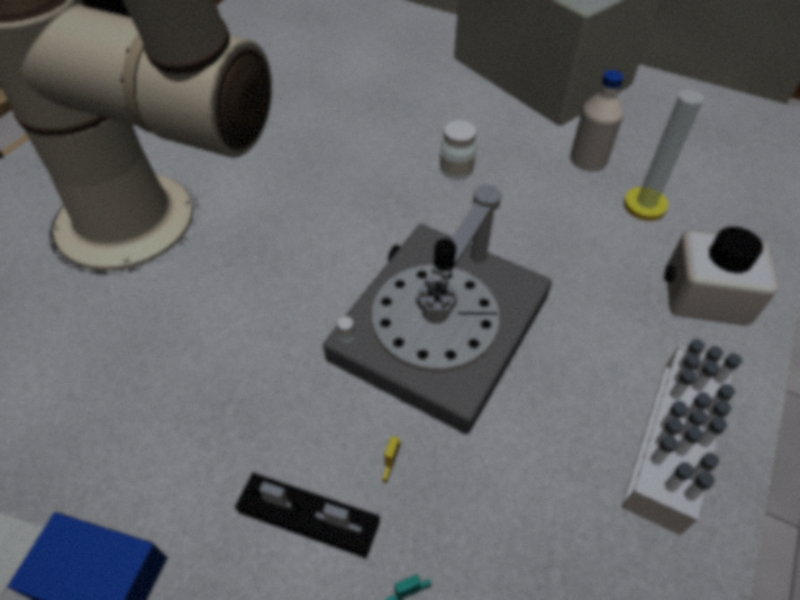

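View pics/top0.png

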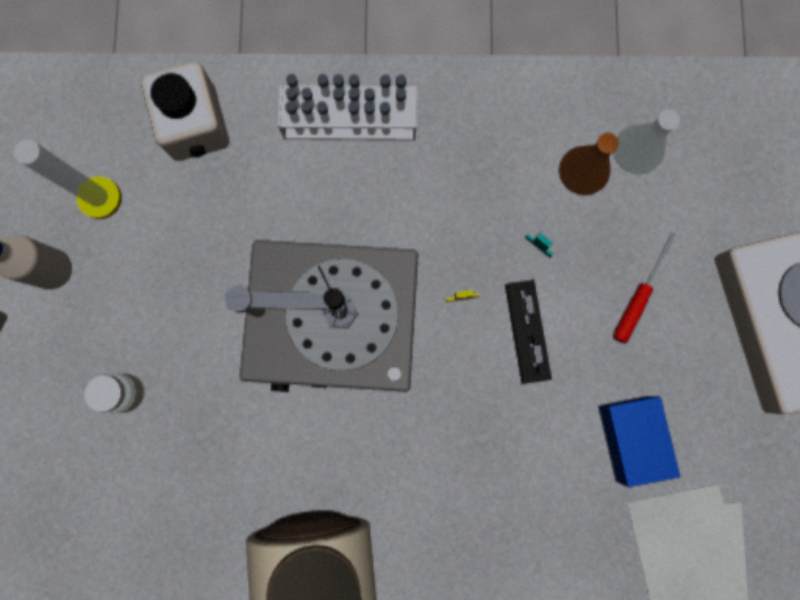

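The pictures show the mixer (top view, px 800-scale): post (238,298), knob (335,298) over the nut, vial (394,374), holder (528,331) with a key at (529,305) and one at (537,354), and turquoise and yellow decoys outside it.

Run:
```python
from h import *
f=lambda n,p,z: ray(n,np.array(p)/1.5625,z).round(4)
for p in [(255,240),(417,250),(410,390),(241,380)]: print("corner",f("top",p,.05))
print("post",f("top",(238,298),.167),"knob",f("top",(335,299),.195),f("scene",(444,244),.195),"postS",f("scene",(487,195),.167))
print("hold",[f("top",p,.022) for p in[(507,285),(532,280),(551,379),(523,384)]])
print("keys top",f("top",(530,302),.05),f("top",(537,350),.05))
im=r.get_image("wrist"); K,T=cam("wrist"); s=r.observe()
R=s["tcp_rot"]; print("cam in tool",(R.T@(T[:3,3]-s["eef_pos"])).round(4),(R.T@T[:3,:3]).round(3).tolist(),K.round(1).tolist())
im=r.get_image("scene"); c=im[295:360,145:250]; a=cv2.resize(c,None,fx=5,fy=5,interpolation=2)
cv2.imwrite("pics/hold.png",a)
```

```text
corner [0.6596 0.1574 0.05  ]
corner [ 0.6458 -0.0949  0.05  ]
corner [ 0.4308 -0.0853  0.05  ]
corner [0.4433 0.1699 0.05  ]
post [0.5521 0.1501 0.167 ] knob [0.548  0.0163 0.195 ] [0.547  0.0259 0.195 ] postS [0.5498 0.1555 0.167 ]
hold [array([ 0.5966, -0.2385,  0.022 ]), array([ 0.605 , -0.2782,  0.022 ]), array([ 0.4496, -0.3044,  0.022 ]), array([ 0.4415, -0.2609,  0.022 ])]
keys top [ 0.566  -0.2684  0.05  ] [ 0.4926 -0.2775  0.05  ]
cam in tool [ 6.980e-02  1.000e-04 -1.469e-01] [[0.001, -0.968, -0.251], [1.0, 0.001, 0.0], [0.0, -0.251, 0.968]] [[308.9, 0.0, 250.8], [0.0, 308.9, 190.8], [0.0, 0.0, 1.0]]
```

View pics/hold.png

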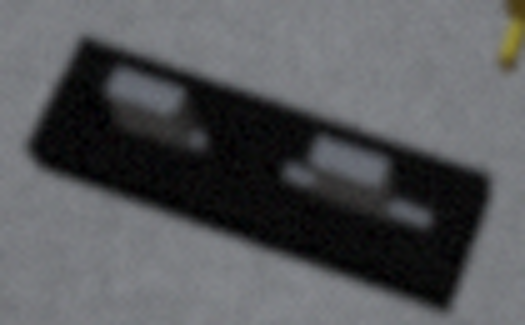

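The right-hand key (x≈0.566) has the longer blade on both sides, so it is the long key. Now to the knob.

```bash
cat >> h.py <<'E'
def go(pos,yaw,n,jaw,frac=1):
    """rows (tool axes, cm/deg) from measured pose to pos, yaw(deg) of tool x"""
    s=r.observe(); R=s["tcp_rot"]; y0=np.degrees(np.arctan2(R[1,0],R[0,0])); dy=(yaw-y0+180)%360-180
    d=np.array(pos)-s["eef_pos"]; rows=[]
    for i in range(n):
        a=np.radians(y0+dy*i/n); v=d/n*100
        rows.append([round(float(q),2) for q in (np.cos(a)*v[0]+np.sin(a)*v[1], np.sin(a)*v[0]-np.cos(a)*v[1], -v[2],0,0,-dy/n,jaw)])
    print(rows)
E
python3 -c "
from h import *
go([.546,.0195,.28],90,12,9.19)"
```

```text
[[4.37, -3.52, -0.36, 0.0, 0.0, -5.97, 9.19], [4.71, -3.04, -0.36, 0.0, 0.0, -5.97, 9.19], [5.0, -2.53, -0.36, 0.0, 0.0, -5.97, 9.19], [5.24, -2.0, -0.36, 0.0, 0.0, -5.97, 9.19], [5.42, -1.44, -0.36, 0.0, 0.0, -5.97, 9.19], [5.54, -0.87, -0.36, 0.0, 0.0, -5.97, 9.19], [5.6, -0.29, -0.36, 0.0, 0.0, -5.97, 9.19], [5.6, 0.29, -0.36, 0.0, 0.0, -5.97, 9.19], [5.54, 0.87, -0.36, 0.0, 0.0, -5.97, 9.19], [5.42, 1.45, -0.36, 0.0, 0.0, -5.97, 9.19], [5.24, 2.0, -0.36, 0.0, 0.0, -5.97, 9.19], [5.0, 2.54, -0.36, 0.0, 0.0, -5.97, 9.19]]
```

Call:
{"api": "carry_out", "payload": {
  "targets": [
    [4.4,-3.5,-0.7,0,0,-6,9.19],
    [4.7,-3.0,-0.7,0,0,-6,9.19],
    [5.0,-2.5,-0.7,0,0,-6,9.19],
    [5.2,-2.0,-0.7,0,0,-6,9.19],
    [5.4,-1.4,-0.7,0,0,-6,9.19],
    [5.5,-0.9,-0.4,0,0,-6,9.19],
    [5.6,-0.3,-0.4,0,0,-6,9.19],
    [5.6,0.3,0,0,0,-6,9.19]
  ]
}}

```text
time_s: 2.1
eef_pos: [0.4244, -0.1687, 0.2803]
tcp_rot: [[0.399, 0.917, 0.001], [0.917, -0.399, -0.001], [-0.0, 0.002, -1.0]]
wrist_force: [0.6, -0.3, 0.4]
gripper_width: 0.999
grip_force: 0.0
```

Call:
{"api": "carry_out", "payload": {
  "targets": [
    [5.5,0.9,0,0,0,-6,9.19],
    [5.4,1.5,0,0,0,-6,9.19],
    [5.2,2.0,0,0,0,-6,9.19],
    [5.0,2.5,0,0,0,-6,9.19],
    [0,0,0,0,0,0,9.19]
  ]
}}

```text
time_s: 2.72
eef_pos: [0.5453, 0.0206, 0.2792]
tcp_rot: [[-0.011, 1.0, -0.0], [1.0, 0.011, 0.001], [0.001, -0.0, -1.0]]
wrist_force: [0.2, -0.8, 0.5]
gripper_width: 1.002
grip_force: 0.0
```

Run:
```python
from h import *
s=r.observe();print(s["time_s"],s["eef_pos"],s["tcp_rot"][:,0],s["wrist_force"])
im=r.get_image("wrist"); np.save("w1.npy",im)
print(np.array(cam("wrist")[1]).round(4).tolist())
for q in ("keeper_knob","nut","spindle","swing_arm"): print(q,[(np.round(b["xyz"],4).tolist(),round(b["confidence"],2)) for b in r.boxes_of("wrist",q)][:3])
cv2.imwrite("pics/w1.png",cv2.resize(im,(800,600),interpolation=2))
```

```text
2.725 [0.54526219 0.02062521 0.27923407] [-1.10294852e-02  9.99938914e-01  7.20593387e-04] [ 0.2072585  -0.83529295  0.47078674]
[[1.0, 0.0086, 0.0024, 0.5434], [0.0089, -0.9678, -0.2515, 0.0891], [0.0002, 0.2516, -0.9678, 0.4262], [0.0, 0.0, 0.0, 1.0]]
keeper_knob [([0.5554, 0.1013, 0.1674], 0.75)]
nut [([0.529, 0.0265, 0.1031], 0.82), ([0.5238, -0.2581, 0.0254], 0.35)]
spindle [([0.5393, 0.0195, 0.1168], 0.44)]
swing_arm [([0.5495, 0.0974, 0.1624], 0.82)]
```

View pics/w1.png

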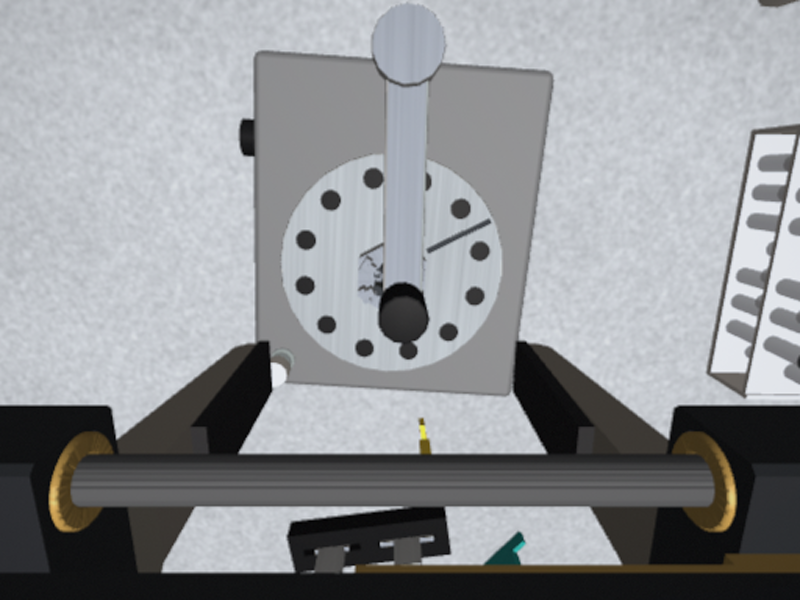

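The wrist view shows the knob top at (404,317), the post cap at (409,43), the disc centred near (391,262), and the dark line from (428,250) to (490,221).

Run:
```python
from h import *
f=lambda p,z: ray("wrist",np.array(p)/1.5625,z).round(4)
print("knob",f((404,317),.199),"post",f((409,43),.167),"disc",f((391,262),.065))
for p in [(258,52),(552,73),(512,394),(257,380)]: print(f(p,.05))
a,b=f((428,250),.065),f((490,221),.065); print("line",np.degrees(np.arctan2(*(b-a)[1::-1])),a,b)
```

```text
knob [0.5495 0.0181 0.199 ] post [0.5514 0.1482 0.167 ] disc [0.543  0.0211 0.065 ]
[0.4477 0.1695 0.05  ]
[0.6582 0.1567 0.05  ]
[ 0.6463 -0.0949  0.05  ]
[ 0.4304 -0.0829  0.05  ]
line 25.653258984835524 [0.5709 0.0304 0.065 ] [0.6165 0.0523 0.065 ]
```

Call:
{"api": "carry_out", "payload": {
  "targets": [
    [-0.2,0.4,4.3,0,0,0,9.19],
    [0,0,4.4,0,0,0,5],
    [0,0,0,0,0,0,1.5],
    [0,0,0,0,0,0,1.5],
    [0,0,0,0,0,0,1.5],
    [0,0,0,0,0,0,1.5],
    [0,0,0,0,0,0,1.5]
  ]
}}

```text
time_s: 3.85
eef_pos: [0.5488, 0.0156, 0.1934]
tcp_rot: [[-0.006, 1.0, 0.001], [1.0, 0.006, -0.0], [-0.0, 0.001, -1.0]]
wrist_force: [0.6, 0.3, 0.5]
gripper_width: 0.372
grip_force: 0.0
```

Call:
{"api": "carry_out", "payload": {
  "targets": [
    [0,0,0,0,0,0,1.5],
    [0,0,0,0,0,0,1.5]
  ]
}}

```text
time_s: 4.1
eef_pos: [0.5488, 0.0156, 0.193]
tcp_rot: [[-0.006, 1.0, 0.001], [1.0, 0.006, -0.0], [-0.0, 0.001, -1.0]]
wrist_force: [0.3, 0.0, 2.0]
gripper_width: 0.273
grip_force: 30.0
```

Run:
```python
from h import *
# arc rows: rotate about hinge; hinge at post, knob at TCP now
s=r.observe(); print(s["eef_pos"],s["gripper_width"],s["grip_force"])
P=np.array([.5514,.1482]); p0=s["eef_pos"][:2]; v=p0-P; print(np.linalg.norm(v),np.degrees(np.arctan2(v[1],v[0])))
R=s["tcp_rot"]; y=np.arctan2(R[1,0],R[0,0]); t=0; p=p0
for i in range(10):
    t2=t+np.radians(7); c,S=np.cos(t2),np.sin(t2); q=P+np.array([[c,-S],[S,c]])@v; d=(q-p)*100; a=y+t
    print((np.cos(a)*d[0]+np.sin(a)*d[1]).round(2),(np.sin(a)*d[0]-np.cos(a)*d[1]).round(2)); p=q;t=t2
```

```text
[0.54879047 0.01559744 0.19302219] 0.2733257991387794 30.000347793102264
0.13262823084619418 -91.1273981553694
0.06 1.62
0.06 1.62
0.06 1.62
0.06 1.62
0.06 1.62
0.06 1.62
0.06 1.62
0.06 1.62
0.06 1.62
0.06 1.62
```

Call:
{"api": "carry_out", "payload": {
  "targets": [
    [0.1,1.6,0,0,0,-7,1.5],
    [0.1,1.6,0,0,0,-7,1.5],
    [0.1,1.6,0,0,0,-7,1.5],
    [0.1,1.6,0,0,0,-7,1.5],
    [0.1,1.6,0,0,0,-7,1.5],
    [0.1,1.6,0,0,0,-7,1.5],
    [0.1,1.6,0,0,0,-7,1.5],
    [0.1,1.6,0,0,0,-7,1.5]
  ]
}}

```text
time_s: 5.1
eef_pos: [0.6607, 0.0715, 0.1932]
tcp_rot: [[-0.833, 0.553, 0.009], [0.553, 0.833, -0.005], [-0.01, 0.001, -1.0]]
wrist_force: [12.8, -7.1, -4.7]
gripper_width: 0.274
grip_force: 30.0
```

Call:
{"api": "carry_out", "payload": {
  "targets": [
    [0.1,1.6,0,0,0,-7,1.5],
    [0.05,0.8,0,0,0,-3.5,1.5],
    [0,0,0,0,0,0,1.5],
    [0,0,0,0,0,0,7],
    [0,0,0,0,0,0,7],
    [0,0,-3,0,0,0,7],
    [0,0,-6,0,0,0,7],
    [0,0,0,0,0,0,7]
  ]
}}

```text
time_s: 6.1
eef_pos: [0.6704, 0.0959, 0.2895]
tcp_rot: [[-0.919, 0.393, 0.011], [0.393, 0.92, -0.0], [-0.01, 0.004, -1.0]]
wrist_force: [0.6, 0.4, 0.9]
gripper_width: 0.762
grip_force: 0.0
```

```bash
python3 -c "
from h import *
go([.5437,.0195,.215],157,4,9.19)"
```

```text
[[2.16, -3.0, 1.86, 0.0, 0.0, -0.04, 9.19], [2.16, -3.0, 1.86, 0.0, 0.0, -0.04, 9.19], [2.17, -3.0, 1.86, 0.0, 0.0, -0.04, 9.19], [2.17, -3.0, 1.86, 0.0, 0.0, -0.04, 9.19]]
```

Call:
{"api": "carry_out", "payload": {
  "targets": [
    [2.2,-3.0,0,0,0,0,9.19],
    [2.2,-3.0,0,0,0,0,9.19],
    [2.15,-3.0,3.7,0,0,0,9.19],
    [2.15,-3.0,3.7,0,0,0,9.19],
    [0,0,0,0,0,0,9.19]
  ]
}}

```text
time_s: 6.72
eef_pos: [0.535, 0.0198, 0.2026]
tcp_rot: [[-0.919, 0.395, -0.012], [0.395, 0.919, 0.002], [0.012, -0.003, -1.0]]
wrist_force: [0.3, -0.1, 0.4]
gripper_width: 0.999
grip_force: 0.0
```

Run:
```python
from h import *
s=r.observe();print(s["time_s"],s["eef_pos"],s["tcp_rot"][:,0],s["wrist_force"])
im=r.get_image("wrist"); np.save("w2.npy",im)
print(proj("wrist",[.5437,.0195,.11]))
K,T=cam("wrist")
# rectify at z=.115: top-down, 0.2 mm/px->  world x right, y up
def rect(im,c,half,z,N):
    g=np.linspace(-half,half,N); X,Y=np.meshgrid(c[0]+g,c[1]-g)
    uv=proj("wrist",np.c_[X.ravel(),Y.ravel(),np.full(X.size,z)]).reshape(N,N,2).astype(np.float32)
    return cv2.remap(im,uv[...,0],uv[...,1],cv2.INTER_CUBIC)
a=rect(im,(.5437,.0195),.04,.116,590); b=rect(im,(.5437,.0195),.09,.065,590)[:, 390-200:390+10]
cv2.imwrite("pics/w2.png",a); cv2.imwrite("pics/w2full.png",np.hstack([cv2.resize(im,(590,442))]))
for q in ("nut","spindle","swing_arm","keeper_knob","crown"): print(q,[(np.round(b["xyz"],4).tolist(),round(b["confidence"],2)) for b in r.boxes_of("wrist",q)][:2])
```

```text
6.725 [0.534986   0.01980071 0.20257968] [-0.91866199  0.39485129  0.01235321] [ 0.26469881 -0.12086727  0.42268304]
[[253.56588396 206.15117457]]
nut [([0.5392, 0.0229, 0.1068], 0.81)]
spindle [([0.5456, 0.021, 0.122], 0.91)]
swing_arm [([0.5612, 0.1377, 0.1653], 0.89)]
keeper_knob [([0.5622, 0.1409, 0.1677], 0.66)]
crown [([0.54, 0.0241, 0.1029], 0.92)]
```

View pics/w2.png

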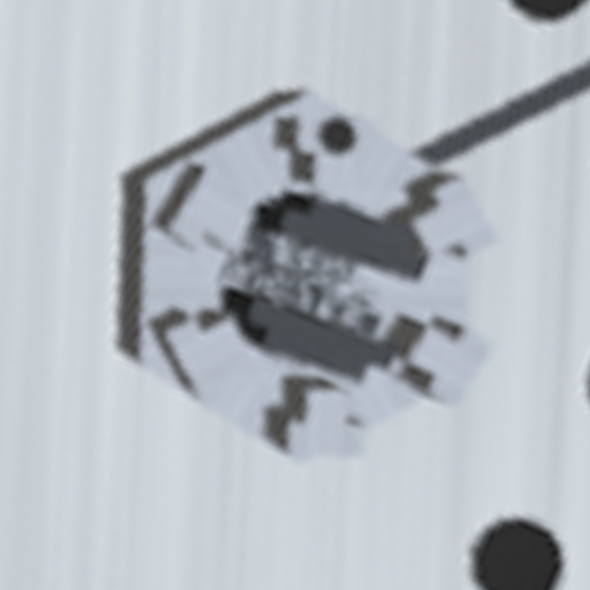

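The rectified view shows the dot at (338,135), about 87°; the line at about 26.5°; the spindle slot at about -19°; and flat normals near -2°+60k. So the nut is at about -1.05 rad and the target is about 0.27. I'll re-measure now that the arm has settled.

Run:
```python
from h import *
s=r.observe();print(s["time_s"],s["eef_pos"],s["tcp_rot"].round(3).tolist(),np.abs(s["joint_vel"]).max())
im=r.get_image("wrist"); np.save("w3.npy",im); old=np.load("w2.npy"); print(np.abs(im.astype(int)-old).mean())
for q,z in (("spindle",.118),("nut",.103)):
  for b in r.silhouettes("wrist",q)[:1]:
    m=b["region"].astype(np.uint8); c=max(cv2.findContours(m,0,1)[0],key=cv2.contourArea)
    P=np.array([ray("wrist",p[0],z)[:2] for p in c])*1000
    h=cv2.minEnclosingCircle(P.astype(np.float32)); print(q,m.sum(),np.round(h[0],1),round(h[1],1),P.min(0).round(1),P.max(0).round(1))
for n in("scene","top"):
  r.get_image(n)
  for q in("nut","crown","spindle","swing_arm"): print(n,q,[(np.round(b["xyz"],4).tolist(),round(b["confidence"],2)) for b in r.boxes_of(n,q)][:2])
```

```text
7.025 [0.54279666 0.01965744 0.21055142] [[-0.92, 0.393, 0.004], [0.393, 0.92, -0.001], [-0.004, 0.001, -1.0]] 0.011545445839891607
13.678576999240452
spindle 600 [540.7  21.7] 13.0 [528.3   9.3] [553.3  33.8]
nut 2027 [540.6  20. ] 27.8 [516.   -4.5] [567.1  47.7]
scene nut [([0.5456, 0.0093, 0.1], 0.68), ([0.5659, -0.2683, 0.0436], 0.16)]
scene crown []
scene spindle [([0.5471, 0.0215, 0.1145], 0.46)]
scene swing_arm [([0.6288, 0.105, 0.1651], 0.68)]
top nut [([0.4966, 0.0614, 0.0539], 0.33)]
top crown []
top spindle []
top swing_arm [([0.5413, 0.1458, 0.1788], 0.43)]
```

Call:
{"api": "carry_out", "payload": {
  "targets": [
    [0.2,0.1,4,0,0,9,9.19],
    [0,0,4,0,0,0,9.19],
    [0,0,3.2,0,0,0,7.5],
    [0,0,0,0,0,0,6],
    [0,0,0,0,0,0,3.5],
    [0,0,0,0,0,0,3.5],
    [0,0,0,0,0,0,3.5],
    [0,0,0,0,0,0,3.5]
  ]
}}

```text
time_s: 8.68
eef_pos: [0.5417, 0.0227, 0.0983]
tcp_rot: [[-0.846, 0.533, 0.006], [0.533, 0.846, 0.003], [-0.004, 0.006, -1.0]]
wrist_force: [5.8, 7.3, -1.0]
gripper_width: 0.499
grip_force: 30.0
```

Call:
{"api": "carry_out", "payload": {
  "targets": [
    [0,0.1,0,0,0,8,3.5],
    [0,0,0,0,0,8,3.5],
    [0,0,0,0,0,8,3.5],
    [0,0,0,0,0,8,3.5],
    [0,0,0,0,0,8,3.5],
    [0,0,0,0,0,8,3.5],
    [0,0,0,0,0,8,3.5],
    [0,0,0,0,0,8,3.5]
  ]
}}

```text
time_s: 9.68
eef_pos: [0.5447, 0.0241, 0.0983]
tcp_rot: [[0.112, 0.994, 0.013], [0.994, -0.112, 0.004], [0.005, 0.012, -1.0]]
wrist_force: [18.2, 10.5, -10.7]
gripper_width: 0.5
grip_force: 30.0
```

Run:
```python
from h import *
im=np.load("w3.npy")
# settled pose at w3
K,T=cam("wrist"); s=r.observe(); R=s["tcp_rot"]; p=s["eef_pos"]
Rc=R.T@T[:3,:3]; tc=R.T@(T[:3,3]-p)
R0=np.array([[-0.92,.393,.004],[.393,.92,-.001],[-.004,.001,-1.]]); p0=np.array([.5428,.01966,.21055])
Rw=R0@Rc; tw=p0+R0@tc
def rect(c,half,z,N):
    g=np.linspace(-half,half,N); X,Y=np.meshgrid(c[0]+g,c[1]-g)
    P=(np.c_[X.ravel(),Y.ravel(),np.full(X.size,z)]-tw)@Rw@K.T; uv=(P[:,:2]/P[:,2:]).reshape(N,N,2).astype(np.float32)
    return cv2.remap(im,uv[...,0],uv[...,1],cv2.INTER_CUBIC)
a=rect((.5412,.021),.026,.118,560); b=cv2.resize(rect((.5412,.021),.09,.065,560),(240,240))
a[:240,-240:]=a[:240,-240:]
cv2.imwrite("pics/w3.png",np.hstack([a,np.vstack([b,np.zeros((320,240,3),np.uint8)])]))
print(s["time_s"],p,np.degrees(np.arctan2(R[1,0],R[0,0])),s["wrist_force"],s["torque"])
```

```text
9.675 [0.54468303 0.02409943 0.09834668] 83.56469320284745 [ 18.17187486  10.47639717 -10.66296087] [ 1.53696201 -2.37306234  0.39728235]
```

View pics/w3.png

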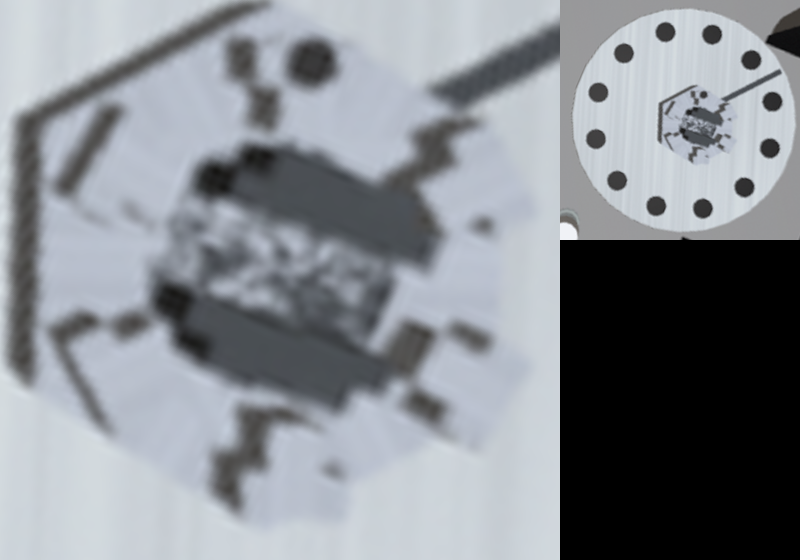

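Call:
{"api": "carry_out", "payload": {
  "targets": [
    [-0.3,0.1,0,0,0,6.5,3.5],
    [0,0.1,0,0,0,6.5,3.5],
    [0,0,0,0,0,0,3.5],
    [0,0,0,0,0,0,3.5]
  ]
}}

```text
time_s: 10.18
eef_pos: [0.5454, 0.0236, 0.0984]
tcp_rot: [[0.33, 0.944, 0.01], [0.944, -0.33, 0.009], [0.012, 0.007, -1.0]]
wrist_force: [12.4, 19.8, -5.5]
gripper_width: 0.494
grip_force: 30.0
```

Call:
{"api": "carry_out", "payload": {
  "targets": [
    [0,0,0,0,0,0,6],
    [0,0,0,0,0,0,8],
    [0,0,-2,0,0,0,9],
    [0,0,-4,0,0,0,9.19],
    [0,0,-6,0,0,0,9.19],
    [0,0,0,0,0,0,9.19],
    [0,0,0,0,0,0,9.19],
    [0,0,0,0,0,0,9.19]
  ]
}}

```text
time_s: 11.18
eef_pos: [0.5404, 0.0187, 0.2146]
tcp_rot: [[0.329, 0.944, -0.004], [0.944, -0.329, 0.001], [-0.001, -0.004, -1.0]]
wrist_force: [-0.3, 0.3, -0.3]
gripper_width: 1.002
grip_force: 0.0
```

```bash
cat >> h.py <<'E'
def rect(im,c,half,z,N):
    g=np.linspace(-half,half,N); X,Y=np.meshgrid(c[0]+g,c[1]-g)
    uv=proj("wrist",np.c_[X.ravel(),Y.ravel(),np.full(X.size,z)]).reshape(N,N,2).astype(np.float32)
    return cv2.remap(im,uv[...,0],uv[...,1],cv2.INTER_CUBIC)
E
python3 - <<'E'
from h import *
s=r.observe();R=s["tcp_rot"];print(s["time_s"],s["eef_pos"],R[:,2].round(3),np.degrees(np.arctan2(R[1,0],R[0,0])),np.abs(s["joint_vel"]).max(),s["wrist_force"])
im=r.get_image("wrist"); 
for b in r.silhouettes("wrist","spindle")[:1]:
    m=b["region"].astype(np.uint8); c=max(cv2.findContours(m,0,1)[0],key=cv2.contourArea)
    P=np.array([ray("wrist",p[0],.118)[:2] for p in c])*1000
    h=cv2.minEnclosingCircle(P.astype(np.float32)); print(np.round(h[0],1),round(h[1],1))
cv2.imwrite("pics/w4.png",rect(im,(.5425,.022),.034,.112,590))
E
```

```text
11.175 [0.54040371 0.01873174 0.21462056] [-0.004  0.001 -1.   ] 70.80574632599364 0.0035823258540287 [-0.25974963  0.33045748 -0.25573954]
[545.   23.1] 13.1
```

View pics/w4.png

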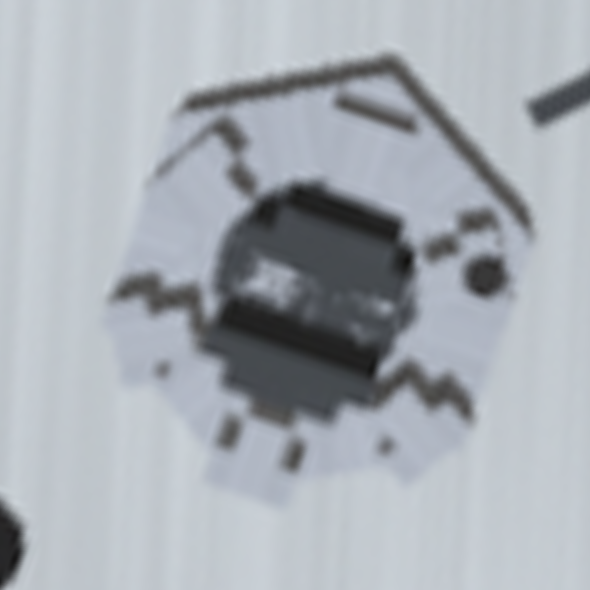

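The crown slot (about -21°) lines up with the spindle slot (-20.5°), and the dot is about 18° past the line. Next, the long key.

```bash
python3 -c "
from h import *
go([.566,-.268,.165],8.5,8,9.19)"
```

```text
[[-3.28, 1.48, 0.62, 0.0, 0.0, 7.79, 9.19], [-3.05, 1.91, 0.62, 0.0, 0.0, 7.79, 9.19], [-2.76, 2.3, 0.62, 0.0, 0.0, 7.79, 9.19], [-2.43, 2.66, 0.62, 0.0, 0.0, 7.79, 9.19], [-2.04, 2.96, 0.62, 0.0, 0.0, 7.79, 9.19], [-1.62, 3.21, 0.62, 0.0, 0.0, 7.79, 9.19], [-1.17, 3.4, 0.62, 0.0, 0.0, 7.79, 9.19], [-0.7, 3.53, 0.62, 0.0, 0.0, 7.79, 9.19]]
```

Call:
{"api": "carry_out", "payload": {
  "targets": [
    [-3.3,1.5,0.6,0,0,7.8,9.19],
    [-3.0,1.9,0.6,0,0,7.8,9.19],
    [-2.8,2.3,0.6,0,0,7.8,9.19],
    [-2.4,2.7,0.6,0,0,7.8,9.19],
    [-2.0,3.0,0.6,0,0,7.8,9.19],
    [-1.6,3.2,0.6,0,0,7.8,9.19],
    [-1.2,3.4,0.7,0,0,7.8,9.19],
    [-0.7,3.5,0.7,0,0,7.8,9.19]
  ]
}}

```text
time_s: 12.28
eef_pos: [0.5673, -0.2687, 0.1652]
tcp_rot: [[0.99, 0.142, -0.002], [0.142, -0.99, 0.001], [-0.001, -0.001, -1.0]]
wrist_force: [0.8, 0.1, 0.3]
gripper_width: 1.002
grip_force: 0.0
```

Call:
{"api": "carry_out", "payload": {
  "targets": [
    [0,0,0,0,0,0,6],
    [0,0,0,0,0,0,6],
    [0,0,0,0,0,0,6]
  ]
}}

```text
time_s: 12.65
eef_pos: [0.5678, -0.2666, 0.1666]
tcp_rot: [[0.989, 0.148, -0.0], [0.148, -0.989, 0.0], [-0.0, -0.0, -1.0]]
wrist_force: [0.9, 1.0, 0.1]
gripper_width: 0.699
grip_force: 0.0
```

Run:
```python
from h import *
s=r.observe();R=s["tcp_rot"];y=np.degrees(np.arctan2(R[1,0],R[0,0]));print(s["time_s"],s["eef_pos"],R[:,2].round(3),y,np.abs(s["joint_vel"]).max())
im=r.get_image("wrist")
for q in("long_key","short_key"):
  for b in r.boxes_of("wrist",q)[:3]: print(q,np.round(b["xyz"],4),b["confidence"])
cv2.imwrite("pics/k1.png",rect(im,(.55,-.27),.06,.057,590))
```

```text
12.65 [ 0.56784276 -0.26660288  0.1666346 ] [-0.  0. -1.] 8.537797439385061 0.0028935650452987104
long_key [ 0.5807 -0.1727  0.0462] 0.98
long_key [ 0.6651 -0.2862  0.0471] 0.9
long_key [ 0.5712 -0.2635  0.0594] 0.82
short_key [ 0.4963 -0.2747  0.0581] 0.85
```

View pics/k1.png

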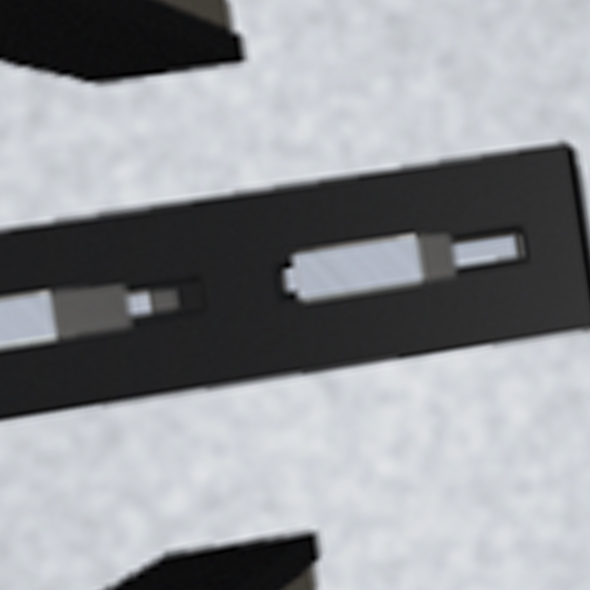

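The long key's tab top is at about (359,270) in the rectified view, so at about (0.5605,-0.2655) after the camera offset, at 8.7°; the short key is at left. Grasping.

Call:
{"api": "carry_out", "payload": {
  "targets": [
    [-0.7,-0.2,3,0,0,0,6],
    [0,0,4,0,0,0,5],
    [0,0,3.5,0,0,0,4.5],
    [0,0,1.2,0,0,0,3],
    [0,0,0,0,0,0,0.4],
    [0,0,0,0,0,0,0.4],
    [0,0,0,0,0,0,0.4],
    [0,0,0,0,0,0,0.4]
  ]
}}

```text
time_s: 13.8
eef_pos: [0.5614, -0.2652, 0.0512]
tcp_rot: [[0.989, 0.147, 0.001], [0.147, -0.989, 0.003], [0.002, -0.002, -1.0]]
wrist_force: [-0.1, 6.0, 4.5]
gripper_width: 0.107
grip_force: 30.0
```

Call:
{"api": "carry_out", "payload": {
  "targets": [
    [0,0,0,0,0,0,0.4],
    [0,0,0,0,0,0,0.4]
  ]
}}

```text
time_s: 14.05
eef_pos: [0.5614, -0.2652, 0.0512]
tcp_rot: [[0.989, 0.147, 0.001], [0.147, -0.989, 0.002], [0.002, -0.002, -1.0]]
wrist_force: [0.1, 7.4, 4.1]
gripper_width: 0.103
grip_force: 30.0
```

Call:
{"api": "carry_out", "payload": {
  "targets": [
    [0,0,-2,0,0,0,0.4],
    [0,0,-5,0,0,0,0.4],
    [0,0,-5,0,0,0,0.4],
    [0,0,-3,0,0,0,0.4],
    [0,0,0,0,0,0,0.4],
    [0,0,0,0,0,0,0.4]
  ]
}}

```text
time_s: 14.8
eef_pos: [0.56, -0.2667, 0.1988]
tcp_rot: [[0.989, 0.146, -0.001], [0.146, -0.989, 0.0], [-0.001, -0.001, -1.0]]
wrist_force: [-0.1, -0.0, -1.7]
gripper_width: 0.105
grip_force: 30.0
```

```bash
python3 -c "
from h import *
s=r.observe(); print(s['eef_pos'],s['gripper_width'],s['wrist_force'])
go([.5440,.0207,.19],-20.5,8,.4)"
```

```text
[ 0.55995101 -0.26668233  0.19876708] 0.10546756488160972 [-0.06814085 -0.00984394 -1.67680027]
[[0.33, -3.58, 0.11, 0.0, 0.0, 3.61, 0.4], [0.1, -3.6, 0.11, 0.0, 0.0, 3.61, 0.4], [-0.12, -3.6, 0.11, 0.0, 0.0, 3.61, 0.4], [-0.35, -3.58, 0.11, 0.0, 0.0, 3.61, 0.4], [-0.58, -3.55, 0.11, 0.0, 0.0, 3.61, 0.4], [-0.8, -3.51, 0.11, 0.0, 0.0, 3.61, 0.4], [-1.02, -3.45, 0.11, 0.0, 0.0, 3.61, 0.4], [-1.23, -3.38, 0.11, 0.0, 0.0, 3.61, 0.4]]
```

Call:
{"api": "carry_out", "payload": {
  "targets": [
    [0.33,-3.58,0,0,0,3.6,0.4],
    [0.1,-3.6,0,0,0,3.6,0.4],
    [-0.12,-3.6,0,0,0,3.6,0.4],
    [-0.35,-3.58,0,0,0,3.6,0.4],
    [-0.58,-3.55,0,0,0,3.6,0.4],
    [-0.8,-3.5,0,0,0,3.6,0.4],
    [-1.0,-3.45,0,0,0,3.6,0.4],
    [-1.2,-3.4,0,0,0,3.6,0.4]
  ]
}}

```text
time_s: 15.8
eef_pos: [0.5434, 0.0218, 0.1973]
tcp_rot: [[0.937, -0.35, -0.004], [-0.35, -0.937, 0.001], [-0.004, 0.001, -1.0]]
wrist_force: [0.1, -0.3, -0.7]
gripper_width: 0.104
grip_force: 30.0
```

Call:
{"api": "carry_out", "payload": {
  "targets": [
    [0,0,0,0,0,0,0.4],
    [0,0,0,0,0,0,0.4],
    [0,0,0,0,0,0,0.4]
  ]
}}

```text
time_s: 16.18
eef_pos: [0.5446, 0.0196, 0.199]
tcp_rot: [[0.937, -0.349, -0.001], [-0.349, -0.937, -0.0], [-0.001, 0.0, -1.0]]
wrist_force: [0.5, 1.0, -0.0]
gripper_width: 0.105
grip_force: 30.0
```

Run:
```python
from h import *
s=r.observe();R=s["tcp_rot"];y=np.degrees(np.arctan2(R[1,0],R[0,0]));print(s["time_s"],s["eef_pos"],R.round(3).tolist(),y,s["gripper_width"],np.abs(s["joint_vel"]).max())
im=r.get_image("wrist")
for q in("long_key","spindle"):
  for b in r.silhouettes("wrist",q)[:1]:
    v,u=np.nonzero(b["region"]); print(q,b["confidence"],u.min(),u.max(),v.min(),v.max(),b["region"].sum())
a=proj("wrist",[.544,.0207,.13])[0].astype(int); print(a)
u,v=np.clip(a,[0,0],[511,383])
cv2.imwrite("pics/k2.png",cv2.resize(im[max(0,v-75):v+75,max(0,u-100):u+100],(800,600),interpolation=2))
```

```text
16.175 [0.54464421 0.01959494 0.19898621] [[0.937, -0.349, -0.001], [-0.349, -0.937, -0.0], [-0.001, 0.0, -1.0]] -20.43459127139857 0.10485028711397791 0.0053265710194000705
long_key 0.84 241 260 180 274 1464
spindle 0.98 235 264 187 217 447
[249 210]
```

View pics/k2.png

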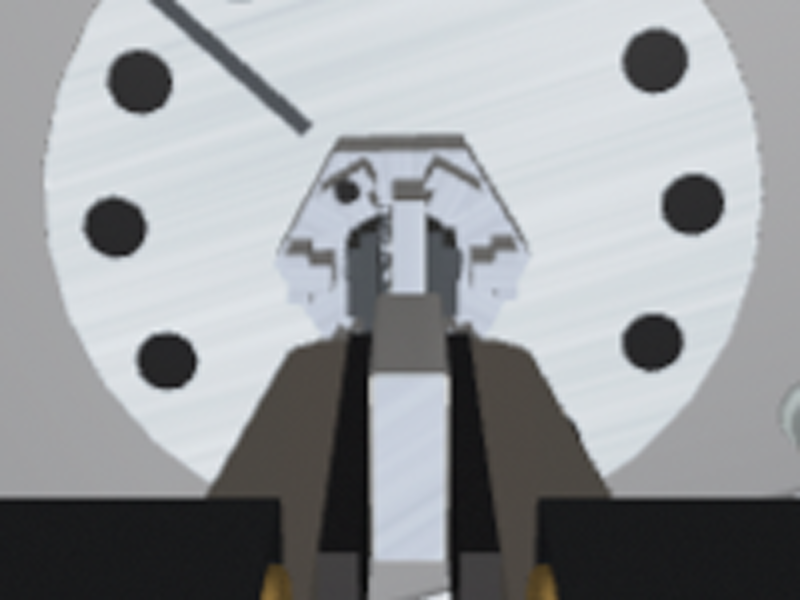

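The picture shows the blade parallel to the slot and about 1 mm to the right of it: blade centre 409, spindle centre 404. I'll shift -1 mm in y and lower the key.

Call:
{"api": "carry_out", "payload": {
  "targets": [
    [-0.1,-0.1,1.5,0,0,0,0.4],
    [0,0,1.5,0,0,0,0.4],
    [0,0,0.6,0,0,0,0.4],
    [0,0,0.4,0,0,0,0.4],
    [0,0,0.4,0,0,0,0.4],
    [0,0,0.3,0,0,0,0.4],
    [0,0,0,0,0,0,0.4],
    [0,0,0,0,0,0,0.4]
  ]
}}

```text
time_s: 17.32
eef_pos: [0.5444, 0.0218, 0.1528]
tcp_rot: [[0.937, -0.348, 0.0], [-0.348, -0.937, -0.0], [0.0, -0.0, -1.0]]
wrist_force: [0.2, -0.3, -0.3]
gripper_width: 0.11
grip_force: 30.0
```

Call:
{"api": "carry_out", "payload": {
  "targets": [
    [0,0,0.3,0,0,0,0.4],
    [0,0,0.3,0,0,0,0.4],
    [0,0,0.1,0,0,0,0.4],
    [0,0,0,0,0,0,0.4]
  ]
}}

```text
time_s: 17.82
eef_pos: [0.5443, 0.0218, 0.1462]
tcp_rot: [[0.937, -0.348, 0.0], [-0.348, -0.937, -0.0], [0.0, -0.0, -1.0]]
wrist_force: [-2.1, 1.0, 4.7]
gripper_width: 0.109
grip_force: 30.0
```

Call:
{"api": "carry_out", "payload": {
  "targets": [
    [0,0,0,0,0,0,2],
    [0,0,0,0,0,0,4],
    [0,0,0,0,0,0,5],
    [0,0,-4,0,0,0,7],
    [0,0,-6,0,0,0,7],
    [0,0,-3,0,0,0,7],
    [0,0,0,0,0,0,7],
    [0,0,0,0,0,0,7]
  ]
}}

```text
time_s: 18.82
eef_pos: [0.5435, 0.0219, 0.2739]
tcp_rot: [[0.937, -0.348, -0.002], [-0.348, -0.937, 0.0], [-0.003, 0.0, -1.0]]
wrist_force: [0.2, 0.1, -0.7]
gripper_width: 0.76
grip_force: 0.0
```

Run:
```python
from h import *
s=r.observe();R=s["tcp_rot"];y=np.degrees(np.arctan2(R[1,0],R[0,0]));print(s["time_s"],s["eef_pos"],y)
im=r.get_image("wrist")
for q in("long_key","swing_arm","keeper_knob","nut"):
  for b in r.boxes_of("wrist",q)[:2]: print(q,np.round(b["xyz"],4),b["confidence"])
cv2.imwrite("pics/k3.png",cv2.resize(im,(800,600),interpolation=2))
```

```text
18.825 [0.54354583 0.02193849 0.27389506] -20.38024508924375
long_key [ 0.5792 -0.1641  0.0449] 0.85
long_key [0.5521 0.0152 0.1552] 0.71
swing_arm [0.6197 0.1114 0.163 ] 0.79
keeper_knob [0.6222 0.1178 0.1689] 0.84
keeper_knob [0.5525 0.0145 0.118 ] 0.5
nut [0.5713 0.0554 0.0641] 0.66
```

View pics/k3.png

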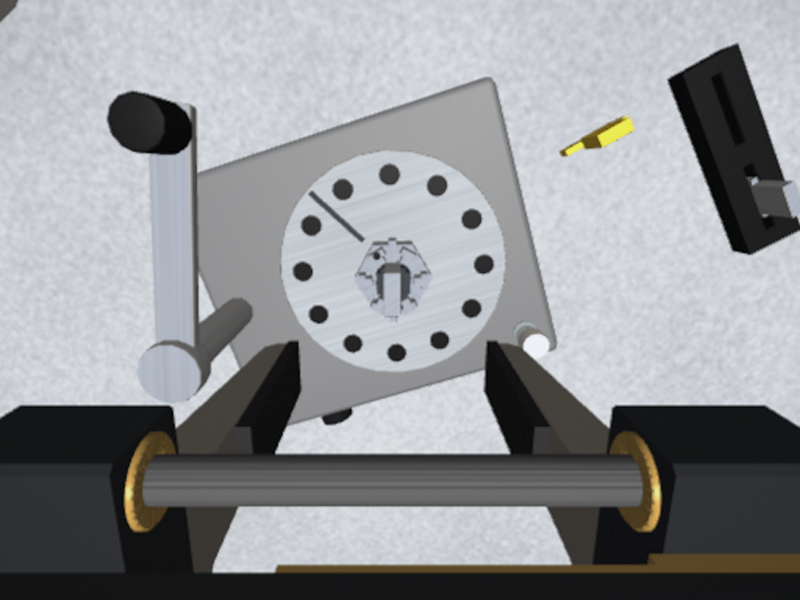

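The key is seated upright in the slots. The keeper knob is at the upper left (135,122), where I left it at about (0.670,0.096). Next I'll fetch it, using a yaw that leaves wrist range for the swing back.

Run:
```python
from h import *
print("knob", ray("wrist",np.array([133,122])/1.5625,.199))
go([.6704,.0959,.27],30,6,7)
```

```text
knob [0.66809642 0.09505592 0.199     ]
[[1.55, -1.89, 0.07, 0.0, 0.0, -8.4, 7.0], [1.81, -1.64, 0.07, 0.0, 0.0, -8.4, 7.0], [2.03, -1.36, 0.07, 0.0, 0.0, -8.4, 7.0], [2.21, -1.05, 0.07, 0.0, 0.0, -8.4, 7.0], [2.34, -0.72, 0.07, 0.0, 0.0, -8.4, 7.0], [2.42, -0.37, 0.07, 0.0, 0.0, -8.4, 7.0]]
```

Call:
{"api": "carry_out", "payload": {
  "targets": [
    [1.55,-1.9,0,0,0,-8.4,7],
    [1.8,-1.65,0,0,0,-8.4,7],
    [2.0,-1.35,0,0,0,-8.4,7],
    [2.2,-1.05,0,0,0,-8.4,7],
    [2.3,-0.7,0,0,0,-8.4,7],
    [2.4,-0.4,0,0,0,-8.4,7],
    [0,0,0,0,0,0,7],
    [0,0,0,0,0,0,7]
  ]
}}

```text
time_s: 20.08
eef_pos: [0.6693, 0.0955, 0.2751]
tcp_rot: [[0.867, 0.498, -0.001], [0.498, -0.867, -0.0], [-0.001, -0.0, -1.0]]
wrist_force: [0.4, 0.8, -0.2]
gripper_width: 0.762
grip_force: 0.0
```

Call:
{"api": "carry_out", "payload": {
  "targets": [
    [0,0,4,0,0,0,7],
    [0,0,4,0,0,0,7],
    [0,0,0,0,0,0,4],
    [0,0,0,0,0,0,1.5],
    [0,0,0,0,0,0,1.5],
    [0,0,0,0,0,0,1.5],
    [0,0,0,0,0,0,1.5],
    [0,0,0,0,0,0,1.5]
  ]
}}

```text
time_s: 21.08
eef_pos: [0.6705, 0.0957, 0.1967]
tcp_rot: [[0.866, 0.5, 0.002], [0.5, -0.866, -0.0], [0.002, 0.001, -1.0]]
wrist_force: [0.6, -0.3, 3.2]
gripper_width: 0.276
grip_force: 30.0
```

Run:
```python
from h import *
s=r.observe(); print(s["eef_pos"],s["gripper_width"],s["grip_force"],s["wrist_force"])
P=np.array([.5517,.1513]); p0=s["eef_pos"][:2]; v=p0-P; v*=.13/np.linalg.norm(v); print(np.degrees(np.arctan2(v[1],v[0]))+93.3)
R=s["tcp_rot"]; y=np.arctan2(R[1,0],R[0,0]); t=0; p=P+v
for i in range(3):
    t2=t-np.radians(7); c,S=np.cos(t2),np.sin(t2); q=P+np.array([[c,-S],[S,c]])@v; d=(q-p)*100; a=y+t
    print((np.cos(a)*d[0]+np.sin(a)*d[1]).round(2),(np.sin(a)*d[0]-np.cos(a)*d[1]).round(2)); p=q;t=t2
```

```text
[0.67054918 0.09569034 0.19670732] 0.2756939112799039 30.000878870487213 [ 0.56530547 -0.34075203  3.23907948]
68.22505449817704
-1.35 0.83
-1.35 0.83
-1.35 0.83
```

Call:
{"api": "carry_out", "payload": {
  "targets": [
    [-1.35,0.83,0,0,0,7,1.5],
    [-1.35,0.83,0,0,0,7,1.5],
    [-1.35,0.83,0,0,0,7,1.5],
    [-1.35,0.83,0,0,0,7,1.5],
    [-1.35,0.83,0,0,0,7,1.5],
    [-1.35,0.83,0,0,0,7,1.5],
    [-1.35,0.83,0,0,0,7,1.5],
    [-1.35,0.83,0,0,0,7,1.5]
  ]
}}

```text
time_s: 22.08
eef_pos: [0.5729, 0.0214, 0.1967]
tcp_rot: [[0.897, -0.441, 0.002], [-0.441, -0.897, -0.002], [0.002, 0.001, -1.0]]
wrist_force: [-0.5, -1.4, 4.1]
gripper_width: 0.279
grip_force: 30.0
```

Call:
{"api": "carry_out", "payload": {
  "targets": [
    [-1.15,0.7,0,0,0,6,1.5],
    [-0.7,0.4,0,0,0,3.5,1.5],
    [0,0,0,0,0,0,1.5],
    [0,0,0,0,0,0,1.5]
  ]
}}

```text
time_s: 22.58
eef_pos: [0.5514, 0.0197, 0.1967]
tcp_rot: [[0.814, -0.58, 0.001], [-0.58, -0.814, -0.004], [0.002, 0.003, -1.0]]
wrist_force: [-2.4, -5.4, 5.0]
gripper_width: 0.278
grip_force: 30.0
```

Call:
{"api": "carry_out", "payload": {
  "targets": [
    [-0.33,0.23,0,0,0,0,1.5],
    [-0.33,0.23,0,0,0,0,1.5],
    [0,0,0,0,0,0,1.5],
    [0,0,0,0,0,0,1.5]
  ]
}}

```text
time_s: 23.08
eef_pos: [0.5459, 0.02, 0.1968]
tcp_rot: [[0.813, -0.582, 0.007], [-0.582, -0.814, -0.003], [0.008, -0.002, -1.0]]
wrist_force: [8.5, -4.8, -1.7]
gripper_width: 0.273
grip_force: 30.0
```

Call:
{"api": "carry_out", "payload": {
  "targets": [
    [-0.24,0.17,0,0,0,0,1.5],
    [0,0,0,0,0,0,1.5],
    [0,0,0,0,0,0,1.5]
  ]
}}

```text
time_s: 23.45
eef_pos: [0.5455, 0.0201, 0.1969]
tcp_rot: [[0.813, -0.581, 0.014], [-0.581, -0.814, -0.003], [0.013, -0.006, -1.0]]
wrist_force: [19.1, -3.0, -8.8]
gripper_width: 0.275
grip_force: 30.0
```

Call:
{"api": "carry_out", "payload": {
  "targets": [
    [0.3,-0.2,0,0,0,0,1.5],
    [0,0,0,0,0,0,4],
    [0,0,0,0,0,0,5.5],
    [0,0,0,0,0,0,5.5],
    [0,0,-3,0,0,0,5.5],
    [0,0,-6,0,0,0,5.5],
    [0,0,0,0,0,0,5.5],
    [0,0,0,0,0,0,5.5]
  ]
}}

```text
time_s: 24.45
eef_pos: [0.5436, 0.0215, 0.2852]
tcp_rot: [[0.814, -0.58, -0.0], [-0.58, -0.814, 0.0], [-0.0, 0.0, -1.0]]
wrist_force: [-0.4, -0.9, -0.4]
gripper_width: 0.599
grip_force: 0.0
```

Run:
```python
from h import *
s=r.observe();print(s["time_s"],s["eef_pos"],s["wrist_force"])
im=r.get_image("wrist"); cv2.imwrite("pics/f.png",cv2.resize(im,(800,600),interpolation=2))
print([ray("wrist",p.mean(1)[::-1],.16).round(4) for p in [np.array(np.nonzero(b["region"])) for b in r.silhouettes("wrist","swing_arm")[:1]]])
```

```text
24.45 [0.54360351 0.02149755 0.28520065] [-0.41264054 -0.85086814 -0.40432572]
[array([0.5467, 0.0658, 0.16  ])]
```

View pics/f.png

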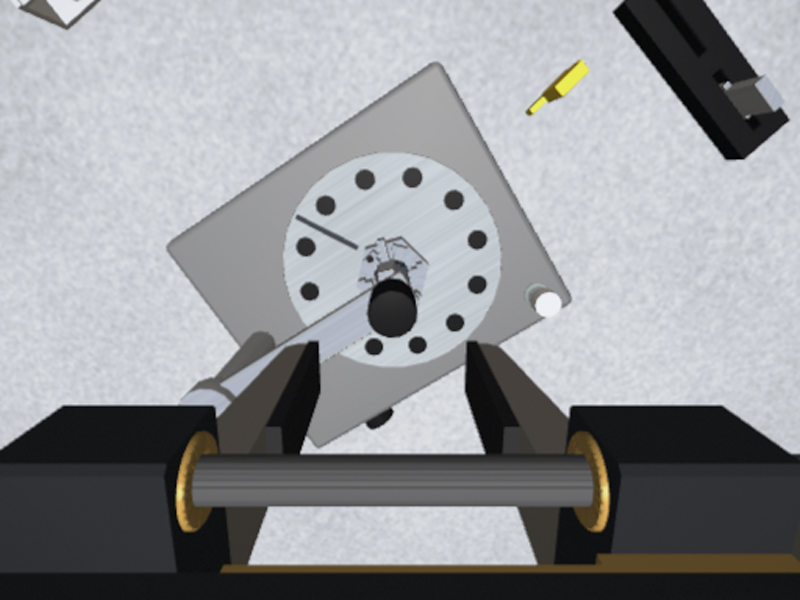

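The knob is back over the nut at its stop, which the 19 N reaction confirmed. The short key and vial are undisturbed and the gripper is clear.

```bash
python3 -c "
from workcell import r
print(r.hand_in())"
```

```text
the job is handed in; nothing more can be done
None
```

I handed the job in at about 24.5 s; no verdict came back. By my camera and force checks, the nut is about 0.3 rad past tight with its slot in line, the long key is seated, and the keeper arm is back at its stop. The short key and vial were left undisturbed.

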